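Zero the dial gauge and hold a test spring at 8 mm

TASK

On the spring test stand, first turn the dial gauge's bezel until its broad zero bar lies right under the needle. Then press the spring plunger down 8 mm, so that the needle stands between the two tolerance clips, never pushing it past 12 mm, and keep it there: finish while still holding it down with the gripper, the zero unchanged. Leave everything else on the bench where it is.

Things in the scene. Friction and masses are not known exactly. Their poses are not given: they have to be found in the camera images.
- stand: Spring test stand, fixed to the bench: dark steel base plate 100 x 250 x 14 mm (x, y, z), origin at the centre of its underside, z up, turned up to 0.8 rad about z. A grey link housing 50 x 100 mm, 44 mm high, crosses its middle. On the plate, 65 mm from the centre: at -y a dial gauge, face up; at +y a spring plunger with a round black cap.
- bezel (a joint): Turn of the dial gauge's bezel (rad), positive counter-clockwise from above; 0 = zero bar under the resting needle, which points along the stand's +x. Starts at 0.5 to 1.2, so turn it clockwise. 0.06 N m friction: stays where left; stops at +-1.8. Bezel: knurled aluminium ring, 56 mm diameter, 60 to 84 mm above the bench, on a stem 44 mm in diameter. The scale turns with it.
- dial_centre (a point): Centre of the bezel's top, on its upright axis, 84 mm above the bench. Below it a white scale face with a thin black needle, 19 mm long from the centre, that does not turn with the bezel: it goes once round clockwise for 20 mm of plunger travel.
- zero_mark (a point): The broad black zero bar on the scale (4.5 mm wide; the other 19 marks 1.2 mm), 20 mm from the dial's centre, given at the height of the bezel's top. Marks are 1 mm of travel apart, counted clockwise from it; two small dark tolerance clips sit on the rim at 6.5 and 9.5 mm.
- plunger (a joint): Downward travel of the spring plunger (m): 0 = up, at rest; 0.018 = bottomed. The spring pushes back with about 2.4 N at the start plus 0.8 N per mm (about 9 N at 8 mm); it springs up when let go.
- plunger_top (a point): Centre of the flat top of the plunger's round black cap (44 mm in diameter, 10 mm thick); 100 mm above the bench at rest; goes straight down with the plunger.
- heatsink: Bystander: finned cooler, 70 x 70 x 33 mm, origin at the centre of its underside, lying near the stand.
- spring_tray: Bystander: small open black tray with spare springs, 80 x 110 x 26 mm, origin at the centre of its underside, near the stand.
- memory: Bystander: green memory board lying flat, 30 x 130 x 6 mm, origin at the centre of its underside, near the stand.
- driver: Bystander: screwdriver lying flat, 170 mm long, 26 mm thick at the handle, origin on the bench at the middle of its length, blade along its x, near the stand.
- module_a: Bystander: black drive module, 180 x 100 x 40 mm, origin at the centre of its underside, on the robot's left.
- module_b: Bystander: black drive module, 180 x 100 x 40 mm, origin at the centre of its underside, on the robot's right.
- fan: Bystander: square chassis fan, 80 x 80 x 25 mm, origin at the centre of its underside, on the robot's left.

How it is judged:
By the outcome, as a careful person would: the job done as asked, in the order asked, and still so for the second after the job is handed in, while the arm keeps its last pose, push and grip.
It also fails if it takes over 45 s, if anything falls off the work surface, if the arm or the gripper's body presses on something with over 40 N, if the wrist force passes 120 N, or if a joint passes its speed limit or range.

ROBOT

A 6-joint arm with a two-finger parallel gripper is mounted at the origin on the work surface. World frame = base frame: x ahead of the robot, y to its left, z up, the work surface at z = 0. Lengths are in m, angles in degrees, forces in N, time in s.
With the tool pointing down it reaches from about 0.25 to 0.725 m from the base axis. Payload 9.7 kg.
Tool frame: the origin (TCP) lies at the very end of the fingers, on their centre line; the grasp point (between the pads) lies 19 mm behind it (bot.grip_point_offset is the z of the grasp point in the tool frame, in m); z points along the fingers, x is the direction in which the jaws open and shut, and the axes are right-handed (so a half turn about z gives the same grasp; the last joint's range is limited). The gripper opens to 85 mm and grips with 20 to 120 N. Pads are 22 mm wide; open, the fingers measure 114 mm over their backs; the gripper's body (76 mm by 85 mm) begins 54 mm behind the grasp point. The pads swing forward as they close: fully open they stand 13 mm farther back than shut.
Start: joints at [70.073, 4.979, 10.078, 95.1, 0, 90], TCP at [0.187, 0.517, 0.231] pointing down, gripper open.
Joint ranges: [-179.16, 179.16], [-48.56, 103.87], [-65.8, 70.77], [-126.05, 130.52], [-82.76, 87.17], [-180, 180]. Speed limits (degrees/s): [127.2, 127.2, 147.25, 180, 180, 180].

INTERFACE

Orientations are given as [roll, pitch, yaw] about the fixed x, y, z axes, in that order (R = Rz(yaw) Ry(pitch) Rx(roll)).
In Python, from workcell import get_obs, viewer, job_done, bot gives the robot as it stands.
- The arm moves only by the shell command python3 -m handwheel 'ROWS' [FORCE]. ROWS is JSON, a list of rows, each a list of 5 numbers: the closure, from 0 (fully open) to 1 (shut), then the shift along the world's x, y, z in m, then the turn about the world's z in degrees. A call has 1 to 5 rows; each row is the pose to reach, as a shift and turn from the pose measured when the call began; what a row does not reach only later rows make up. A row lasts 1/10 s, in which the tool goes at most 50 mm and 8.59 degrees, less where a joint would pass 70% of its speed; a pose out of reach is approached as far as the arm can. A call with a gripper value outside its range is refused whole. The fingers move at their own pace and stop on an object; FORCE is the grip in N (left out, the last holds). Time passes only in rows, so rows that repeat a pose let the fingers close. It gives the time, the measured TCP pose, the force and the opening at its end, in the units of the state.
- get_obs(): the state, without advancing time (a new reading comes with each control period).
- viewer.camera(name): name is "side" or "top" or "wrist"; returns a dict with "color" (480x640x3 uint8, blue, green, red), "K" (3x3 intrinsics, pixels), "origin" and "orientation" of the camera in the world. Camera axes: x right, y down, z forward; pixel columns grow to the right and rows downward; lengths in m; the calibration is good to about 2 mm. A picture is of the moment at which its call begins. There is no depth.
- job_done(): hands the job in, once; it reports no verdict.
The state is a dict: "time": time; "q": joint angles; "qd": joint speeds; "joint_efforts": joint torques, N m; "ee_pos": TCP position; "tcp_rot": TCP orientation; "wrist_force": force on the tool from outside, world axes, zero at the start; "torque": the same for the moment, N m; "opening": finger opening in m.
Only numpy, scipy, OpenCV 4.12 (cv2) and the standard library are available. Lean on these libraries where they do the work, as an engineer would, in place of code of your own. Each camera call takes 0.05 s, during which the arm holds its last target.

## Working session

There is one attempt and no reset: what is moved stays moved. The work goes in short steps, Python scripts to look and compute and a shell command to move; the robot and the scene stay as the last step left them, time stands still between calls to the robot, and variables do not carry over. Pictures are saved under pics/ and viewed, and the job is handed in when it is done.

```bash
ls; mkdir -p pics
cat > h.py <<'E'
import numpy as np,cv2
from workcell import get_obs,viewer,bot
def snap(name,f):
    c=viewer.camera(name); cv2.imwrite('pics/'+f+'.png',c['color']); 
    import pickle; pickle.dump(c,open('pics/'+f+'.pkl','wb')); return c
def load(f):
    import pickle; return pickle.load(open('pics/'+f+'.pkl','rb'))
def Rm(c):
    o=np.array(c['orientation'],float)
    if o.shape==(3,3): return o
    from scipy.spatial.transform import Rotation as R
    return R.from_euler('xyz',o,degrees=True).as_matrix()
def ray(c,u,v,z):
    d=Rm(c)@np.linalg.inv(np.array(c['K']))@[u,v,1]; o=np.array(c['origin']); return o+d*(z-o[2])/d[2]
def proj(c,p):
    q=np.array(c['K'])@(Rm(c).T@(np.array(p)-c['origin'])); return q[:2]/q[2]
E
python3 - <<'E'
from h import *
for n in['top','side','wrist']:
    c=snap(n,n+'0'); print(n,c['K'],c['origin'],c['orientation'])
print(get_obs(),bot.grip_point_offset)
E
```

```text
pics
top [[606.56990252   0.         318.44894091]
 [  0.         606.56990252 242.64621974]
 [  0.           0.           1.        ]] [ 0.28332148 -0.01115378  1.68254932] [-170.16030653    1.25480912  -90.7098438 ]
side [[516.08368875   0.         316.82664444]
 [  0.         516.08368875 231.65316663]
 [  0.           0.           1.        ]] [-0.04004962 -1.02921205  1.03394874] [-127.70737373    0.19783625  -30.28591624]
wrist [[392.74933483   0.         318.54503116]
 [  0.         392.74933483 240.84388336]
 [  0.           0.           1.        ]] [0.11525388 0.54151539 0.37320557] [1.62746774e+02 7.43068601e-02 7.00751093e+01]
{'time': 0.15, 'q': array([ 7.00735979e+01,  5.00307839e+00,  1.00453084e+01,  9.50985794e+01,
       -1.37766372e-03,  9.00006411e+01]), 'qd': array([-0.0059124 , -0.1623654 ,  0.03363225,  0.08313018,  0.05052386,
        0.02369365]), 'joint_efforts': array([-1.33821537e-03, -5.20762324e+01,  4.65043187e+01,  1.38666286e-02,
       -6.70880422e-05, -9.54064177e-06]), 'ee_pos': array([0.18739688, 0.51691367, 0.23075725]), 'tcp_rot': array([1.79998622e+02, 5.63494360e-02, 7.00729568e+01]), 'wrist_force': array([-0.02561638, -0.444555  ,  0.32303801]), 'torque': array([0.00342124, 0.00269316, 0.00214746]), 'opening': 0.0856412912698922} -0.0187
```

View pics/top0.png

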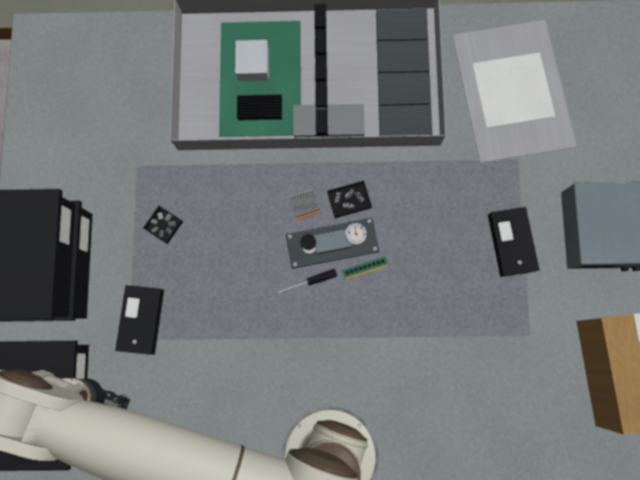

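View pics/side0.png

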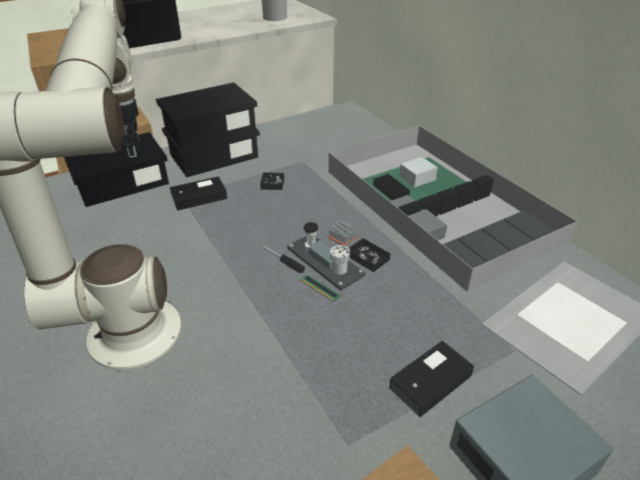

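View pics/wrist0.png

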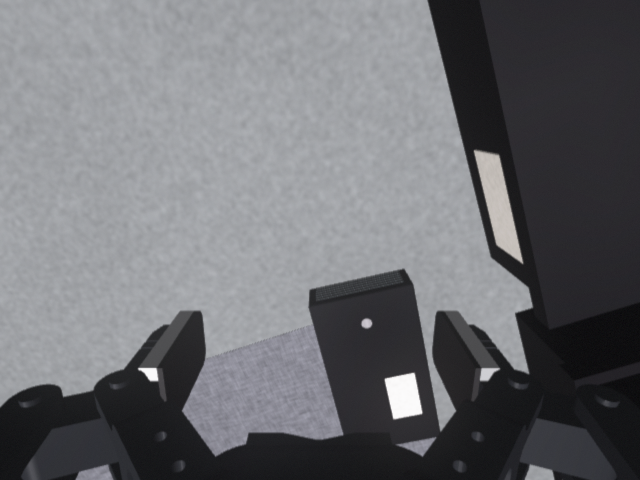

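Top view: the dial is near pixel (356,233) and the black plunger cap near (308,242). The memory board, driver, heatsink and tray surround the stand. I'll zoom in and locate both points.

Run:
```python
from h import *
c=load('top0'); im=c['color']
cv2.imwrite('pics/topz.png',cv2.resize(im[180:300,270:400],None,fx=6,fy=5.0,interpolation=cv2.INTER_CUBIC)[:600,:800])
s=load('side0'); cv2.imwrite('pics/sidez.png',cv2.resize(s['color'][205:305,255:395],None,fx=5.5,fy=5.5,interpolation=cv2.INTER_CUBIC))
d=ray(c,356,233,.084);p=ray(c,308,241.5,.1);print(d,p,np.linalg.norm((d-p)[:2]),proj(s,d),proj(s,p))
for z in (0.014,):
  for uv in[(287,235),(373,219),(379,251),(293,267)]: print(ray(c,*uv,z))
```

```text
[ 0.58565655 -0.08051645  0.084     ] [0.56181019 0.04776625 0.1       ] 0.13048027141887727 [339.56463434 251.65752479] [310.09058222 226.4803754 ]
[0.59638926 0.10966253 0.014     ]
[ 0.63807658 -0.13211134  0.014     ]
[ 0.54692934 -0.14623759  0.014     ]
[0.50575922 0.09330442 0.014     ]
```

View pics/topz.png

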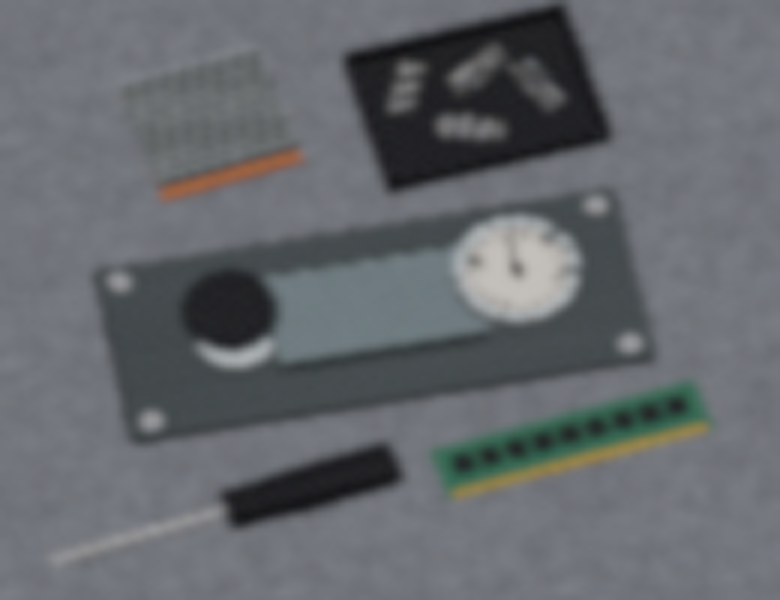

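View pics/sidez.png

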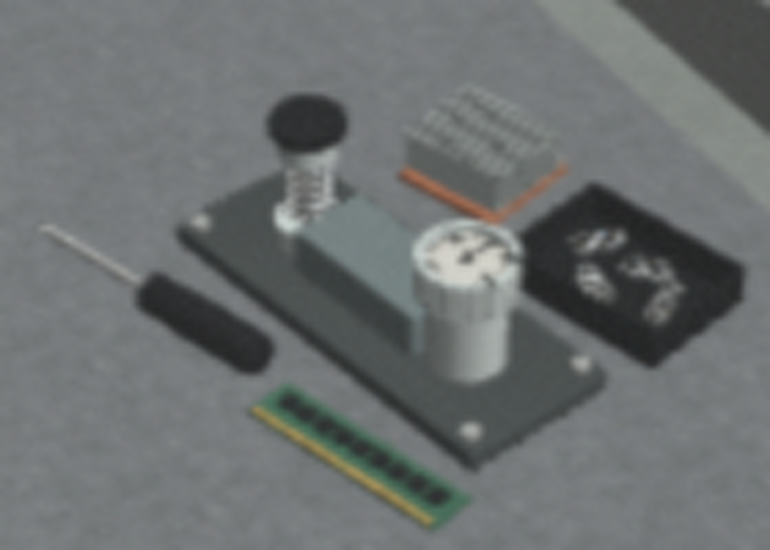

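```bash
python3 -m handwheel '[[0,0.027,-0.041,0,-3],[0,0.054,-0.082,0,-6],[0,0.081,-0.123,0,-9],[0,0.108,-0.164,0,-12],[0,0.135,-0.205,0,-15]]'
python3 -m handwheel '[[0,0.027,-0.041,0,-3],[0,0.054,-0.082,0,-6],[0,0.081,-0.123,0,-9],[0,0.108,-0.164,0,-12],[0,0.135,-0.205,0,-15]]'
```

```text
time: 0.65
ee_pos: [0.3229, 0.3102, 0.2306]
tcp_rot: [180.0, 0.1, 55.0]
wrist_force: [2.7, 1.0, -0.1]
opening: 0.0852
time: 1.15
ee_pos: [0.4586, 0.1032, 0.2306]
tcp_rot: [180.0, 0.0, 39.8]
wrist_force: [1.0, 1.9, 0.6]
opening: 0.0855
```

```bash
python3 -m handwheel '[[0,0.033,-0.04,-0.01,-3],[0,0.066,-0.08,-0.02,-6],[0,0.1,-0.13,-0.03,-10],[0,0.127,-0.184,-0.04,-15],[0,0.127,-0.184,-0.04,-15]]'
python3 - <<'E'
from h import *
c=snap('wrist','w1');print(get_obs()['ee_pos'],get_obs()['tcp_rot'],proj(c,[.5857,-.0805,.084]))
E
```

```text
time: 1.65
ee_pos: [0.5864, -0.0839, 0.1889]
tcp_rot: [-180.0, 0.1, 24.6]
wrist_force: [0.5, 0.8, 0.5]
opening: 0.0854
[ 0.58719432 -0.08623993  0.18769727] [179.9908263    0.1825333   24.61146974] [322.36214244 233.24846007]
```

View pics/w1.png

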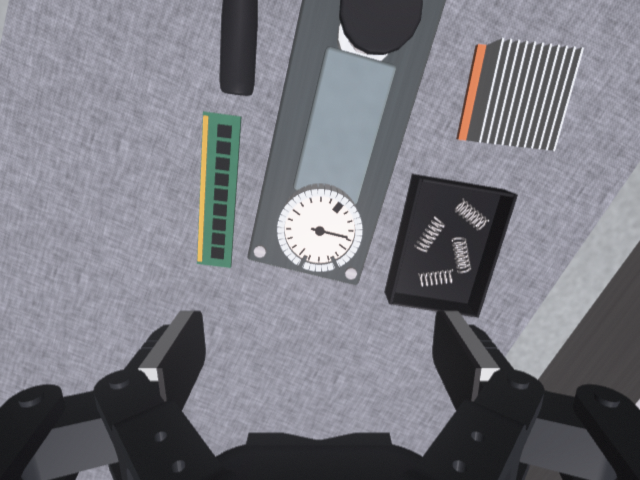

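The wrist picture shows the dial hub at about (320,230). The needle points to about (350,238), the zero bar is at about (337,208), and the clips are at (305,262) and (332,263).

```bash
cat >> h.py <<'E'
def dial(f,z=.08,zoom=None):
    c=load(f); 
    if zoom: u,v=zoom; cv2.imwrite('pics/%sz.png'%f,cv2.resize(c['color'][v-55:v+55,u-70:u+70],None,fx=5.4,fy=5.4,interpolation=cv2.INTER_CUBIC))
def ang(c,a,b,z=.08):
    d=ray(c,*b,z)-ray(c,*a,z); return np.degrees(np.arctan2(d[1],d[0])),np.linalg.norm(d)
E
python3 - <<'E'
from h import *
c=load('w1'); dial('w1',zoom=(320,230))
print(ang(c,(320,230.5),(349,238)),ang(c,(320,230.5),(337.5,208)),ray(c,320,230.5,.08),ray(c,381,12,.1))
E
```

```text
(np.float64(9.581809035306284), np.float64(0.020086708436732544)) (np.float64(77.7996018918734), np.float64(0.019073561029547836)) [ 0.58398458 -0.08046576  0.08      ] [0.56116428 0.04569559 0.1       ]
```

View pics/w1z.png

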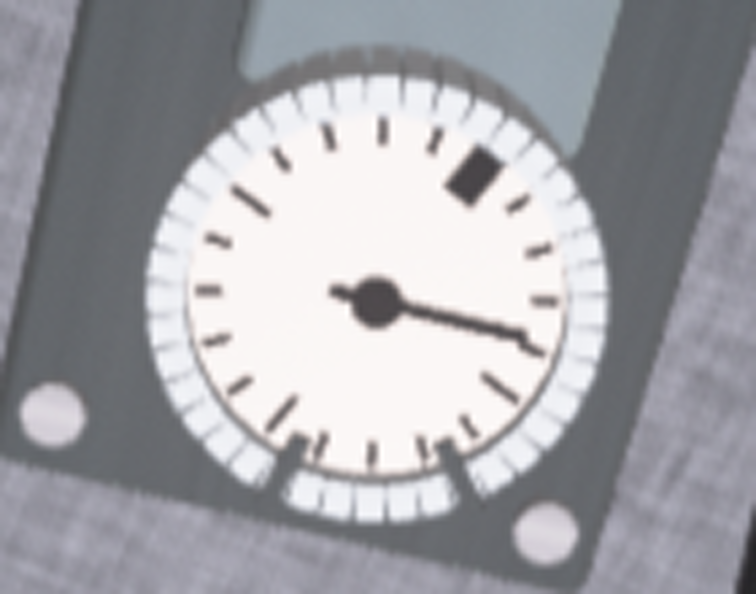

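```bash
python3 -m handwheel '[[0,-0.0025,0.0055,-0.035,0],[0,-0.0025,0.0055,-0.07,0],[0,-0.0025,0.0055,-0.105,0],[0,-0.0025,0.0055,-0.136,0],[0,-0.0025,0.0055,-0.136,0]]' 20
python3 - <<'E'
from h import *
c=snap('wrist','w2');print(get_obs()['ee_pos'],get_obs()['tcp_rot'],get_obs()['wrist_force'])
E
```

```text
time: 2.2
ee_pos: [0.5818, -0.0803, 0.0469]
tcp_rot: [-179.8, 0.6, 24.6]
wrist_force: [-0.6, -0.3, 0.1]
opening: 0.0855
[ 0.58319435 -0.08047743  0.04999946] [-179.87995211    0.38529382   24.61487543] [-0.06188188  0.33988473  0.42536626]
```

View pics/w2.png

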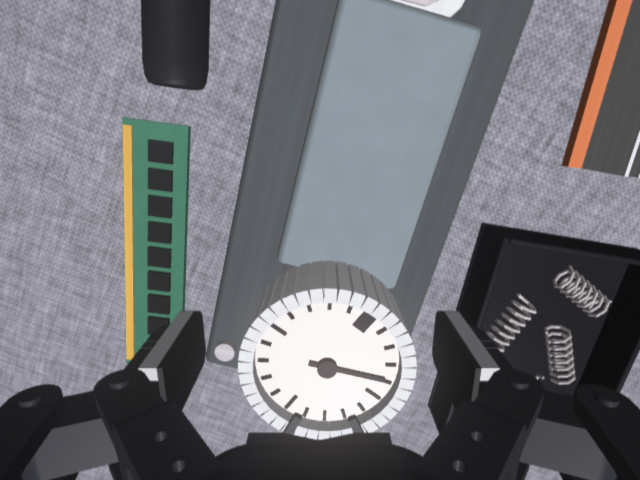

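The hub is at (326,368), roughly centred between the pads (inner edges at 205 and 435), and the clips are clear of them. I'll check the centring numerically.

Run:
```python
from h import *
c=load('w2'); print(ray(c,326.5,368,.08),proj(c,[.5845,-.0805,.08]),ang(c,(326.5,368),(388,381)),ang(c,(326.5,368),(365,322)),get_obs()['ee_pos'])
```

```text
[ 0.58415414 -0.08183183  0.08      ] [329.20605895 365.17722229] (np.float64(11.22801274442243), np.float64(0.02073224171447242)) (np.float64(79.19803340037127), np.float64(0.020528202295959457)) [ 0.58319435 -0.08047743  0.04999946]
```

```bash
python3 -m handwheel '[[0.2,0.001,-0.001,0.002,0],[0.4,0.001,-0.001,0.002,0],[0.6,0.001,-0.001,0.002,0],[0.8,0.001,-0.001,0.002,0],[0.8,0.001,-0.001,0.002,0]]' 25
python3 - <<'E'
from h import *
c=snap('wrist','w3');print(get_obs())
E
```

```text
time: 2.75
ee_pos: [0.5856, -0.0816, 0.0545]
tcp_rot: [-180.0, 0.2, 24.6]
wrist_force: [-0.6, -0.4, 6.8]
opening: 0.0552
{'time': 2.8, 'q': array([-7.88470887, 10.97790709, -2.82028421, 76.36667062, -0.10100029,
       57.49517158]), 'qd': array([-0.05029282,  0.002305  ,  0.01621426, -0.1105021 , -0.07045953,
        0.02285794]), 'joint_efforts': array([-1.27279577e-01, -5.43777180e+01,  4.28963149e+01,  7.22169585e-03,
       -1.22863390e-01, -1.30538555e-02]), 'ee_pos': array([ 0.58554482, -0.08159897,  0.05443764]), 'tcp_rot': array([-179.99658595,    0.19331018,   24.62027062]), 'wrist_force': array([-0.51406757, -0.38089362,  6.91052734]), 'torque': array([ 0.1409133 , -0.02569503,  0.00083494]), 'opening': 0.05513506492018953}
```

View pics/w3.png

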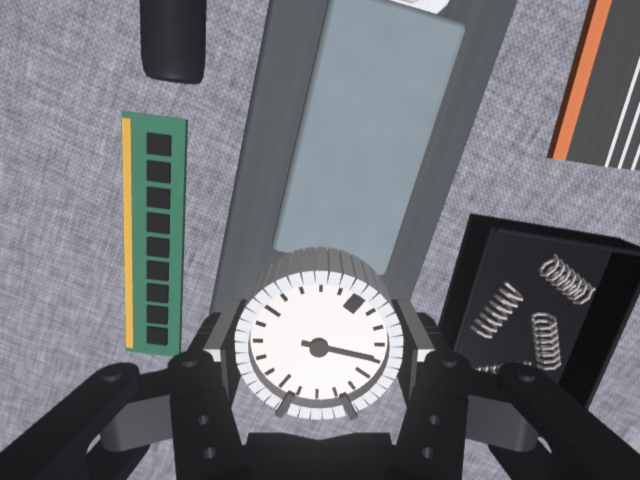

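The pads hold the bezel at 55 mm opening, with the hub centred at (319,348). Now I'll turn it clockwise.

```bash
python3 -m handwheel '[[0.8,0,0,0,-6],[0.8,0,0,0,-12],[0.8,0,0,0,-18],[0.8,0,0,0,-24],[0.8,0,0,0,-30]]' 
python3 -m handwheel '[[0.8,0,0,0,-6],[0.8,0,0,0,-12],[0.8,0,0,0,-18],[0.8,0,0,0,-24],[0.8,0,0,0,-30]]'
python3 - <<'E'
from h import *
c=snap('wrist','w4');print(get_obs())
E
```

```text
time: 3.3
ee_pos: [0.584, -0.0818, 0.0545]
tcp_rot: [180.0, 0.4, -5.6]
wrist_force: [-8.7, -0.7, -0.0]
opening: 0.0552
time: 3.8
ee_pos: [0.5825, -0.0813, 0.0546]
tcp_rot: [179.9, 0.6, -35.9]
wrist_force: [-8.9, 3.2, -0.4]
opening: 0.0551
{'time': 3.85, 'q': array([ -8.02651488,  10.93224866,  -2.85891844,  76.74660393,
         0.17417677, 118.2144036 ]), 'qd': array([  0.0542412 ,  -0.05145019,   0.0577832 ,  -0.15164903,
        -0.21492756, -10.3229653 ]), 'joint_efforts': array([ -1.11777686, -59.37880754,  50.81164241,  -3.17124546,
        -0.41905892,  -0.89208025]), 'ee_pos': array([ 0.58245085, -0.08125805,  0.05458209]), 'tcp_rot': array([179.89923058,   0.55621954, -36.24222502]), 'wrist_force': array([-7.64556253,  2.55266363, -0.61216111]), 'torque': array([ 0.47364563,  1.33212277, -0.0644577 ]), 'opening': 0.05530568061677266}
```

View pics/w4.png

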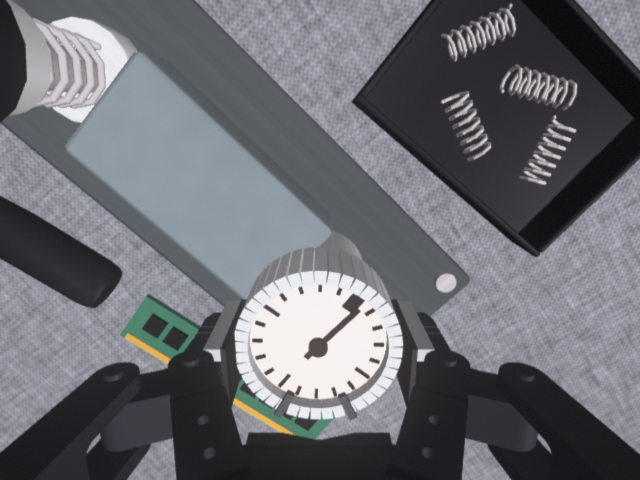

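Run:
```python
from h import *
c=load('w4'); dial('w4',zoom=(318,345))
```

```text
(no output)
```

View pics/w4z.png

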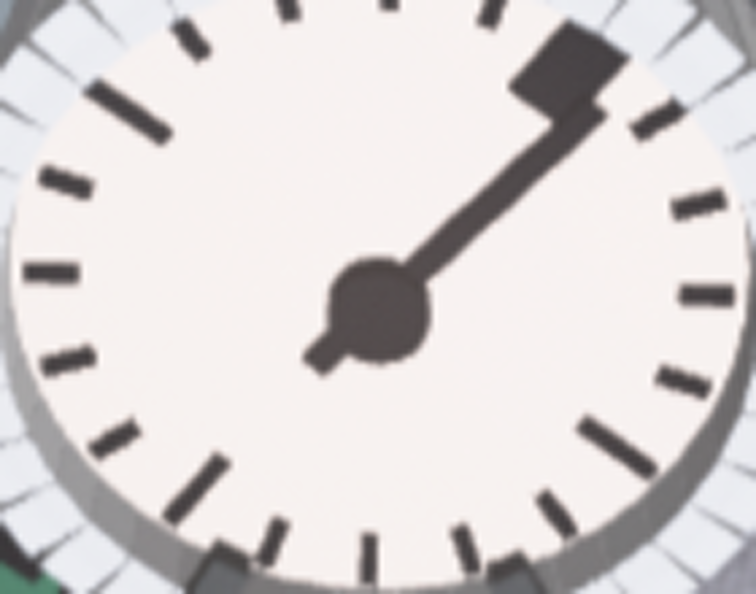

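```bash
cat >> h.py <<'E'
def zc(c0,p): # zoomed px -> full px given zoom centre
    return ((p[0]+.5)/5.4-.5+c0[0]-70,(p[1]+.5)/5.4-.5+c0[1]-55)
E
python3 - <<'E'
from h import *
c=load('w4'); o=(318,345); Z=lambda *p: zc(o,p)
for z in(.078,.082):
  print('needle',ang(c,Z(320,360),Z(592,110),z),'hub-tip',ang(c,Z(379,310),Z(592,110),z))
  print('bar',ang(c,Z(197,487),Z(568,72),z),'90',ang(c,Z(617,447),Z(130,110),z))
c=load('w1'); o=(320,230)
print('w1',ang(c,Z(335,290),Z(527,342)),ang(c,Z(376,302),Z(527,342)))
E
```

```text
needle (np.float64(10.725536941009334), np.float64(0.02483770539834756)) hub-tip (np.float64(11.35234781519488), np.float64(0.01950098581901504))
bar (np.float64(16.14289783272418), np.float64(0.038564554834841516)) 90 (np.float64(106.08882384262496), np.float64(0.039506733982935936))
needle (np.float64(10.725536941009292), np.float64(0.024002720371221788)) hub-tip (np.float64(11.352347815194884), np.float64(0.018845408707042658))
bar (np.float64(16.142897832724177), np.float64(0.03726810553131578)) 90 (np.float64(106.08882384262506), np.float64(0.03817861084042583))
w1 (np.float64(8.905600045824135), np.float64(0.024663916679622255)) (np.float64(9.231413123705464), np.float64(0.01939675117059701))
```

```bash
python3 -m handwheel '[[0.8,0.001,0,0,-2.5],[0.8,0.001,0,0,-4.6],[0.8,0.001,0,0,-4.6],[0.8,0.001,0,0,-4.6]]'
python3 - <<'E'
from h import *
c=snap('wrist','w5');print(get_obs()['tcp_rot'],get_obs()['wrist_force']); dial('w5',zoom=(318,345))
E
```

```text
time: 4.25
ee_pos: [0.5822, -0.0811, 0.0546]
tcp_rot: [179.8, 0.7, -40.8]
wrist_force: [-7.0, 1.4, -3.1]
opening: 0.0551
[179.81188082   0.68130176 -40.84156382] [-6.67484074  1.81798328 -1.43039927]
```

View pics/w5z.png

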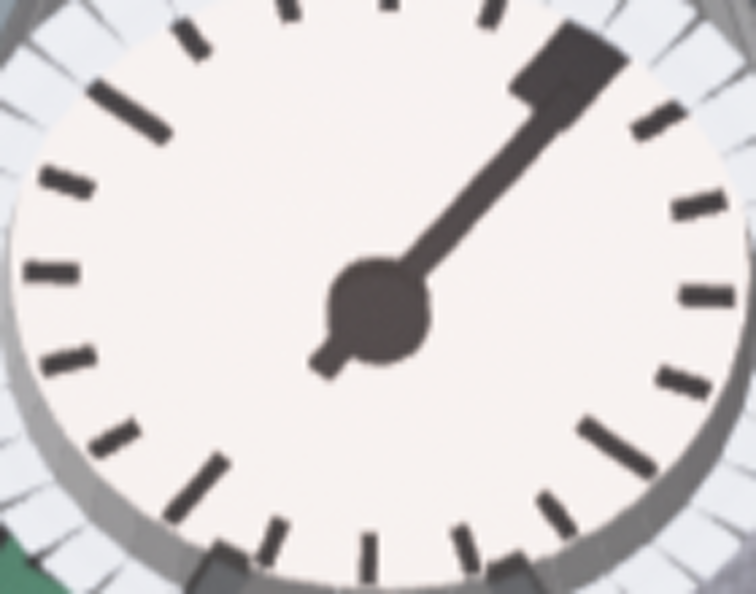

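```bash
cat >> h.py <<'E'
def meas(f,hub,zn=.083,zf=.080,rn=(.0055,.0145),near=None):
    """needle angle from plane-rectified dark pixels between hub and marks; bar angle via largest blob in ring"""
    c=load(f); h=ray(c,*hub,zn)
    S=20000;n=520 # px per m
    def rect(z,ctr):
        g=np.array([proj(c,[ctr[0]+x,ctr[1]+y,z]) for x,y in [(-.013*1,-.013),(.013,-.013),(.013,.013),(-.013,.013)]],np.float32)
        d=np.array([[260-260,520],[520,520],[520,0],[0,0]],np.float32)
        return g,d
    def warp(z,ctr,half=.026,N=800):
        g=np.array([proj(c,[ctr[0]+x*half,ctr[1]+y*half,z]) for x,y in [(-1,-1),(1,-1),(1,1),(-1,1)]],np.float32)
        d=np.array([[0,N],[N,N],[N,0],[0,0]],np.float32)
        return cv2.warpPerspective(c['color'],cv2.getPerspectiveTransform(g,d),(N,N),flags=cv2.INTER_CUBIC)
    W=warp(zn,h); cv2.imwrite('pics/%sr.png'%f,W[100:700,100:700])
    N=800;half=.026
    yy,xx=np.mgrid[:N,:N]; X=(xx-N/2)/(N/2)*half;Y=-(yy-N/2)/(N/2)*half;r=np.hypot(X,Y)
    g=W.mean(2); m=(g<130)&(r>rn[0])&(r<rn[1])
    if near is not None:
        a0=np.radians(near); m&=(X*np.cos(a0)+Y*np.sin(a0)>.8*r)
    vx,vy,x0,y0=cv2.fitLine(np.c_[X[m],Y[m]].astype(np.float32),cv2.DIST_L2,0,1e-6,1e-6).ravel()
    A=np.degrees(np.arctan2(vy,vx)); return A,np.degrees(np.arctan2(y0,x0)),m.sum(),h
E
python3 - <<'E'
from h import *
for f,o,hub in(('w1',(320,230),(376,302)),('w4',(318,345),(379,310)),('w5',(318,345),(379,310))):
    print(f,meas(f,zc(o,hub),near=11))
c=load('w5');o=(318,345);Z=lambda *p: zc(o,p)
print('bar',ang(c,Z(197,487),Z(568,72)),'90',ang(c,Z(617,447),Z(130,110)))
print(c['origin'],c['orientation'])
E
```

```text
w1 (np.float32(10.33471), np.float32(11.212604), np.int64(2538), array([ 0.58317   , -0.07992348,  0.083     ]))
w4 (np.float32(10.620859), np.float32(12.137557), np.int64(3958), array([ 0.58355759, -0.07985148,  0.083     ]))
w5 (np.float32(10.397637), np.float32(11.883691), np.int64(3893), array([ 0.58359175, -0.07985243,  0.083     ]))
bar (np.float64(11.212784540403105), np.float64(0.037971533797478724)) 90 (np.float64(101.12544743681265), np.float64(0.038838820666008016))
[ 0.63244698 -0.02582898  0.19688976] [162.53325684   0.68986553 -40.84470733]
```

View pics/w5r.png

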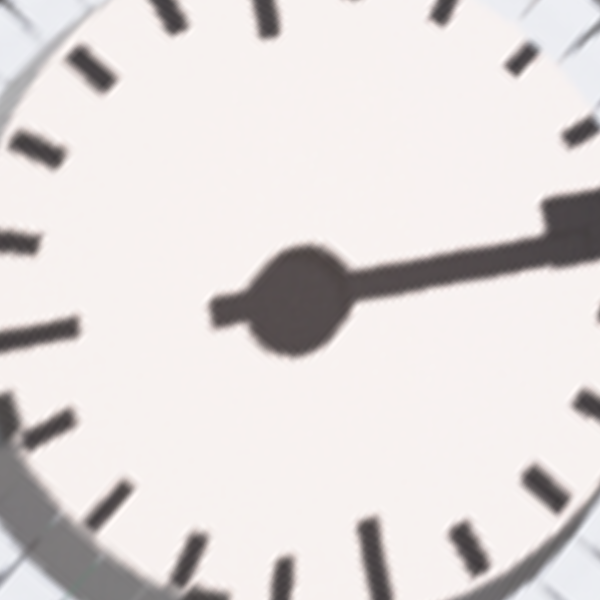

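```bash
python3 -m handwheel '[[0.8,0,0,0,-0.8],[0.8,0,0,0,-0.8],[0.5,0,0,0,-0.8],[0.2,0,0,0,-0.8],[0,0,0,0,-0.8]]' 
python3 -m handwheel '[[0,0,0,0,0],[0,0,0,0.03,0],[0,0,0,0.06,0],[0,0,0,0.1,0],[0,0,0,0.135,0]]'
python3 - <<'E'
from h import *
c=snap('wrist','w6');print(get_obs()['tcp_rot'],get_obs()['wrist_force'],proj(c,[.584,-.0805,.08]))
E
```

```text
time: 4.8
ee_pos: [0.5828, -0.0812, 0.0554]
tcp_rot: [179.9, 0.6, -41.6]
wrist_force: [0.2, -0.3, 0.1]
opening: 0.0805
time: 5.3
ee_pos: [0.5828, -0.0812, 0.1927]
tcp_rot: [179.9, 0.5, -41.6]
wrist_force: [0.6, -0.4, 1.0]
opening: 0.0852
[-179.85204952    0.18108946  -41.63713323] [-2.54814994  0.43856966  4.06394999] [320.39530624 231.4181966 ]
```

View pics/w6.png

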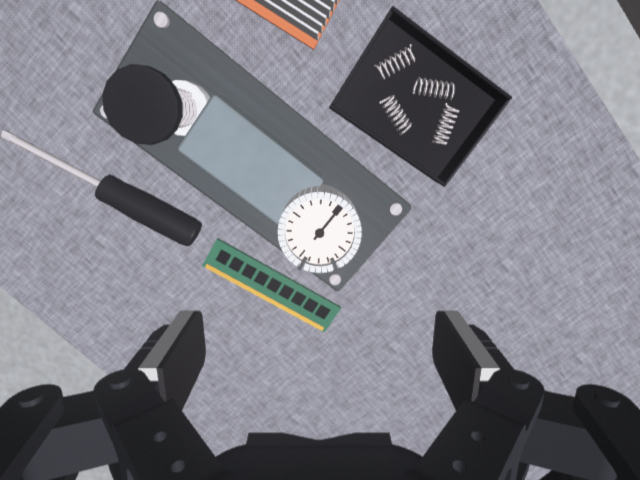

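The bezel is released. Hub at (320,233), bar at (338,210), with the needle running into it. I'll measure more finely, and locate the cap at (142,104).

Run:
```python
from h import *
c=load('w6'); dial('w6',zoom=(320,232)); print(meas('w6',(320,233),near=11))
g=c['color'].mean(2)
p=ray(c,142.5,104.5,.1);print(p)
# cap contour ellipse fit
m=((g<60)*255).astype(np.uint8);m[:, :95]=0;m[170:]=0;m[:,190:]=0
cn=max(cv2.findContours(m,cv2.RETR_EXTERNAL,cv2.CHAIN_APPROX_NONE)[0],key=cv2.contourArea);print(cv2.fitEllipse(cn))
t=[proj(c,[p[0]+.022*np.cos(a),p[1]+.022*np.sin(a),.1]) for a in np.linspace(0,6.28,40)]
im=c['color'].copy(); cv2.polylines(im,[np.array(t,np.int32)],True,(0,255,255)); cv2.imwrite('pics/w6cap.png',cv2.resize(im[40:180,60:240],None,fx=4,fy=4))
```

```text
(np.float32(10.593647), np.float32(14.494478), np.int64(2654), array([ 0.58365405, -0.08051452,  0.083     ]))
[0.56189943 0.04680525 0.1       ]
((142.07156372070312, 104.11174774169922), (72.5751953125, 82.99702453613281), 136.7078399658203)
```

View pics/w6z.png

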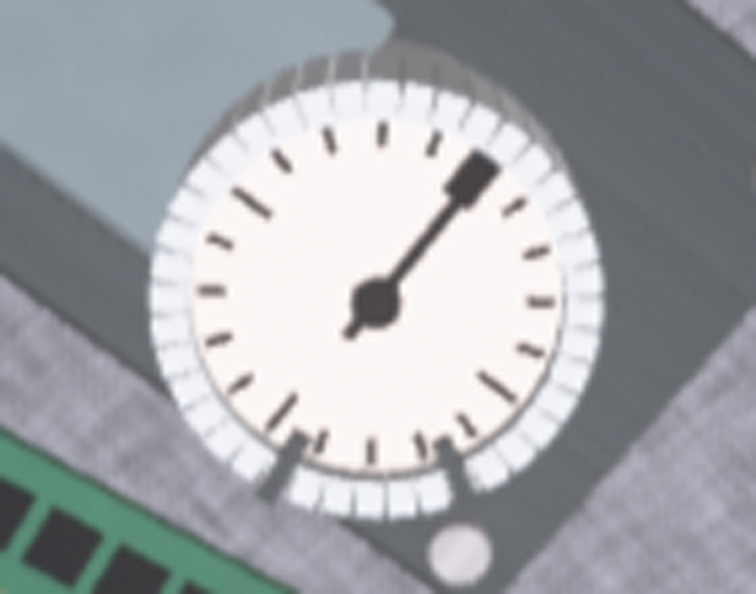

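View pics/w6cap.png

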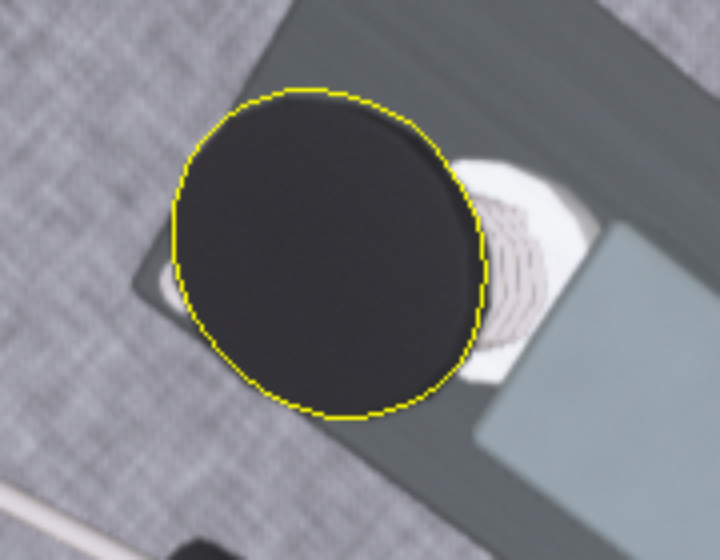

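Run:
```python
from h import *
c=load('w6');o=(320,232);Z=lambda *p: zc(o,p)
print('bar',ang(c,Z(283,412),Z(472,178)),'90',ang(c,Z(497,388),Z(252,202)),'needle',ang(c,Z(349,334),Z(452,207)),ang(c,Z(376,302),Z(452,207)))
```

```text
bar (np.float64(10.606761939697488), np.float64(0.03859363566108668)) 90 (np.float64(100.17849543880529), np.float64(0.0390121007258798)) needle (np.float64(10.508743832036124), np.float64(0.020815809808313396)) (np.float64(10.892821081875741), np.float64(0.015415581453039734))
```

Zero bar 10.6°, needle 10.5 to 10.9°, so they are aligned. Next I'll shut the gripper, move over the plunger, and swing the yaw so the wrist camera can see the dial while pressing.

```bash
python3 -m handwheel '[[0.5,0,0,0,8],[1,-0.005,0.03,0,16],[1,-0.01,0.06,0,24],[1,-0.015,0.09,0,32],[1,-0.021,0.128,0,40]]' 40
python3 -m handwheel '[[1,0,0,0,8],[1,0,0,0,16],[1,0,0,0,24],[1,0,0,0,32],[1,0,0,0,40]]'
python3 -m handwheel '[[1,0,0,0,8],[1,0,0,0,16],[1,0,0,0,24],[1,0,0,0,32],[1,0,0,0,40]]'
python3 -m handwheel '[[1,0,0,0,8],[1,0,0,0,16],[1,0,0,0,24],[1,0,0,0,32],[1,0,0,0,40]]'
```

```text
time: 5.85
ee_pos: [0.5633, 0.0471, 0.1992]
tcp_rot: [-179.9, 0.1, -1.4]
wrist_force: [1.3, 0.0, 0.2]
opening: 0.0122
time: 6.35
ee_pos: [0.5635, 0.0472, 0.1995]
tcp_rot: [-179.9, 0.1, 39.0]
wrist_force: [-0.3, 0.3, 0.3]
opening: -0.0001
time: 6.85
ee_pos: [0.5637, 0.0472, 0.1998]
tcp_rot: [-179.9, 0.1, 79.3]
wrist_force: [-0.1, -0.4, -0.3]
opening: 0.0
time: 7.35
ee_pos: [0.5639, 0.0472, 0.2001]
tcp_rot: [-180.0, 0.1, 119.6]
wrist_force: [1.3, -0.2, -0.4]
opening: 0.0
```

```bash
python3 -m handwheel '[[1,-0.002,0,-0.02,8],[1,-0.002,0,-0.05,16],[1,-0.002,0,-0.08,24],[1,-0.002,0,-0.08,24],[1,-0.002,0,-0.08,24]]'
python3 - <<'E'
from h import *
c=snap('wrist','w7');print(get_obs()['ee_pos'],get_obs()['tcp_rot'],get_obs()['wrist_force'])
E
```

```text
time: 7.85
ee_pos: [0.5619, 0.0472, 0.1208]
tcp_rot: [-180.0, 0.1, 143.4]
wrist_force: [-0.2, -0.3, 1.1]
opening: 0.0
[0.56243335 0.04726047 0.12177256] [1.79956549e+02 1.57499338e-01 1.43401677e+02] [0.48222491 0.66550137 0.64343242]
```

View pics/w7.png

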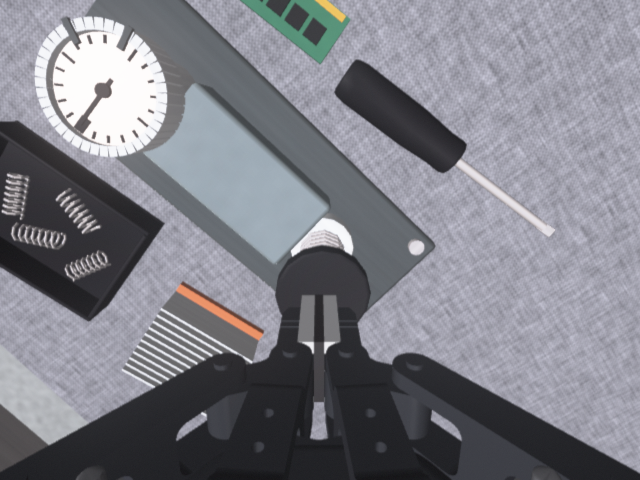

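Dial in view at (103,90), with the shut fingers over the cap at (322,290). Now I'll go down gently.

```bash
python3 -m handwheel '[[1,0,0,-0.008,0],[1,0,0,-0.015,0],[1,0,0,-0.02,0],[1,0,0,-0.023,0],[1,0,0,-0.025,0]]'
python3 -m handwheel '[[1,0,0,-0.001,0],[1,0,0,-0.002,0],[1,0,0,-0.003,0]]'
python3 - <<'E'
from h import *
c=snap('wrist','w8');print(get_obs()['ee_pos'],get_obs()['tcp_rot'],get_obs()['wrist_force'])
E
```

```text
time: 8.4
ee_pos: [0.5625, 0.0473, 0.0969]
tcp_rot: [179.9, 0.2, 143.4]
wrist_force: [-2.8, 0.8, 5.1]
opening: -0.0004
time: 8.7
ee_pos: [0.5625, 0.0473, 0.0945]
tcp_rot: [179.9, 0.2, 143.4]
wrist_force: [-2.9, -0.5, 7.6]
opening: 0.0003
[0.56246263 0.04722135 0.09439806] [179.93365153   0.18677364 143.37833044] [-2.19915753 -0.179708    5.95213944]
```

View pics/w8.png

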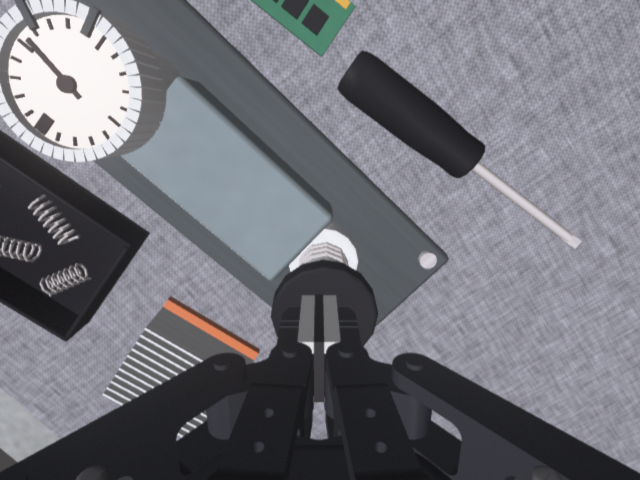

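Run:
```python
from h import *
c=load('w8')
n,_=ang(c,(66,84),(25,39)); b,_=ang(c,(68,79),(43,122)); print(n,b,((10.6-n)%360)/18)
for p in((27,15),(92,22)): print(((10.6-ang(c,(67,80),p)[0])%360)/18)
```

```text
-88.38188536807272 14.09824886914011 5.498993631559595
6.21795433663561
9.471495721288434
```

Needle reads 5.5 mm, agreeing with TCP z of 0.0944. It needs 2.5 mm more.

```bash
python3 -m handwheel '[[1,0,0,-0.001,0],[1,0,0,-0.002,0],[1,0,0,-0.0025,0],[1,0,0,-0.0025,0],[1,0,0,-0.0025,0]]'
python3 - <<'E'
from h import *
c=snap('wrist','w9');print(get_obs()['ee_pos'],get_obs()['tcp_rot'],get_obs()['wrist_force'])
cv2.imwrite('pics/w9z.png',cv2.resize(c['color'][:170,:170],None,fx=3.5,fy=3.5,interpolation=cv2.INTER_CUBIC))
E
```

```text
time: 9.25
ee_pos: [0.5625, 0.0472, 0.0928]
tcp_rot: [179.9, 0.2, 143.4]
wrist_force: [-3.4, -0.2, 7.7]
opening: 0.0001
[0.56245386 0.04724994 0.0927865 ] [179.91004886   0.21373428 143.37433396] [-2.89760126  0.20661937  6.79691031]
```

View pics/w9z.png

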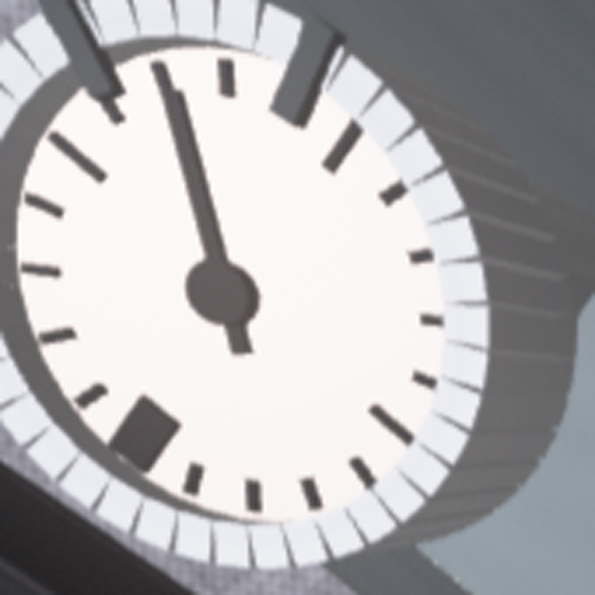

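```bash
python3 -m handwheel '[[1,0,0,-0.001,0],[1,0,0,-0.0016,0],[1,0,0,-0.0016,0],[1,0,0,-0.0016,0],[1,0,0,-0.0016,0]]'
python3 - <<'E'
from h import *
c=load('w9'); Z=lambda x,y:((x+.5)/3.5-.5,(y+.5)/3.5-.5)
print('w9',((10.6-ang(c,Z(240,350),Z(178,92))[0])%360)/18)
c=snap('wrist','w10');print(get_obs()['ee_pos'],get_obs()['tcp_rot'],get_obs()['wrist_force'])
cv2.imwrite('pics/w10z.png',cv2.resize(c['color'][:170,:170],None,fx=3.5,fy=3.5,interpolation=cv2.INTER_CUBIC))
E
```

```text
time: 9.8
ee_pos: [0.5625, 0.0473, 0.0921]
tcp_rot: [179.9, 0.2, 143.4]
wrist_force: [-3.9, -0.6, 8.4]
opening: 0.0001
w9 7.416279981178928
[0.56248982 0.04726198 0.09213754] [179.88219733   0.24481316 143.36581141] [-4.23952682  0.17200577  8.2271169 ]
```

View pics/w10z.png

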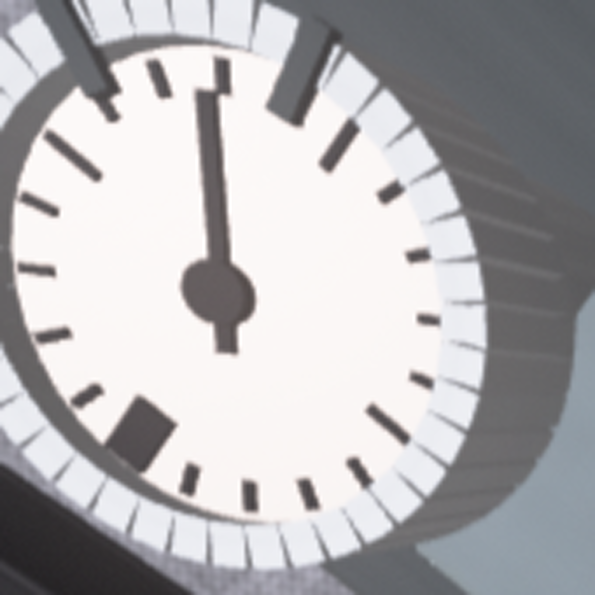

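```bash
python3 -m handwheel '[[1,0,0,0,0],[1,0,0,0,0],[1,0,0,0,0]]'
python3 - <<'E'
from h import *
c=load('w10'); Z=lambda x,y:((x+.5)/3.5-.5,(y+.5)/3.5-.5)
print('w10',((10.6-ang(c,Z(227,351),Z(206,92))[0])%360)/18, 'bar', ang(c,Z(352,145),Z(140,435)),'opp from 5-15',ang(c,Z(387,423),Z(73,157)))
c=snap('wrist','w11');print(get_obs()['ee_pos'],get_obs()['wrist_force'])
snap('top','t2');snap('side','s2')
cv2.imwrite('pics/w11z.png',cv2.resize(c['color'][:170,:170],None,fx=3.5,fy=3.5,interpolation=cv2.INTER_CUBIC))
cv2.imwrite('pics/s2z.png',cv2.resize(load('s2')['color'][190:310,250:400],None,fx=5,fy=5,interpolation=cv2.INTER_CUBIC))
E
```

```text
time: 10.15
ee_pos: [0.5624, 0.0473, 0.093]
tcp_rot: [179.9, 0.3, 143.4]
wrist_force: [-4.0, -0.9, 7.0]
opening: 0.0003
w10 7.964372505316153 bar (np.float64(9.024943052153441), np.float64(0.0395759061363655)) opp from 5-15 (np.float64(-79.47028092702254), np.float64(0.03820157628499376))
[0.56245268 0.04722216 0.0929598 ] [-4.12893188 -0.87763876  7.47635911]
```

View pics/w11z.png

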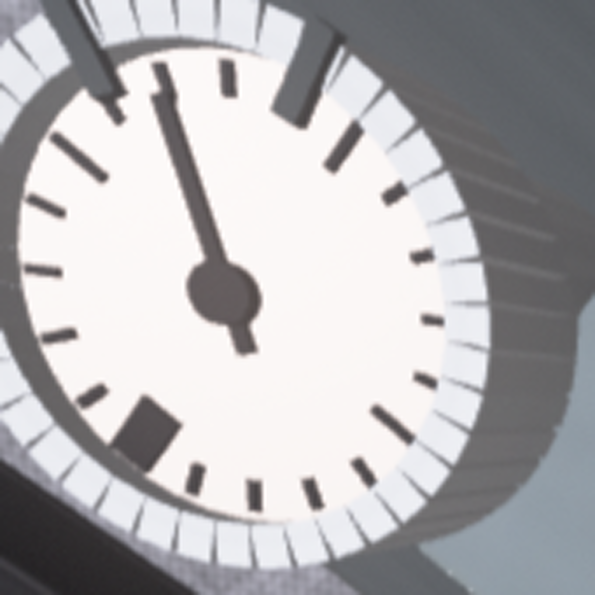

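View pics/s2z.png

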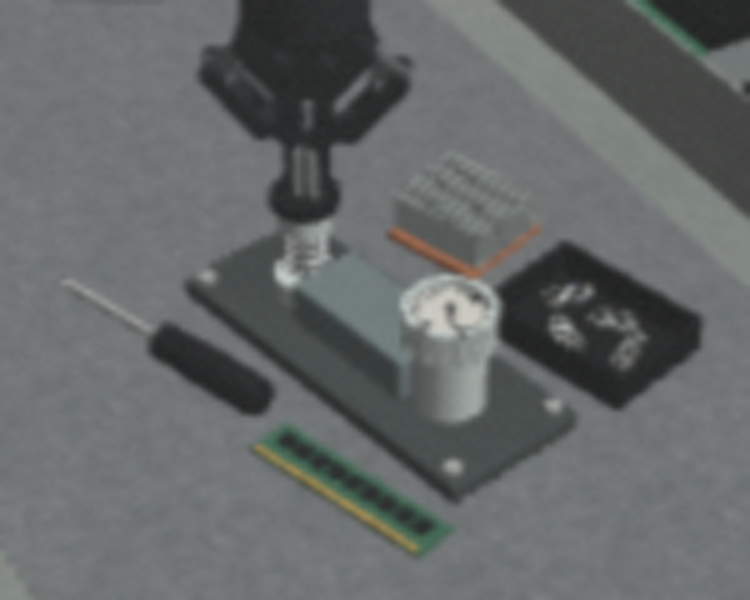

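Each call re-bases on the measured pose, so the zero-shift call let it rise about 0.8 mm. I'll push back with the sag offset included, then check that it holds.

```bash
python3 -m handwheel '[[1,0,0,-0.001,0],[1,0,0,-0.002,0],[1,0,0,-0.002,0],[1,0,0,-0.002,0],[1,0,0,-0.002,0]]'
python3 - <<'E'
from h import *
for i in range(10): viewer.camera('top')
c=snap('wrist','w12');print(get_obs()['ee_pos'],get_obs()['wrist_force'],get_obs()['time'])
cv2.imwrite('pics/w12z.png',cv2.resize(c['color'][:170,:170],None,fx=3.5,fy=3.5,interpolation=cv2.INTER_CUBIC))
snap('top','t3')
E
```

```text
time: 10.8
ee_pos: [0.5625, 0.0472, 0.092]
tcp_rot: [179.8, 0.3, 143.4]
wrist_force: [-3.4, -0.8, 8.5]
opening: -0.0003
[0.56246582 0.04727273 0.09193202] [-3.84487667 -0.02509821  8.16340263] 11.35
```

View pics/w12z.png

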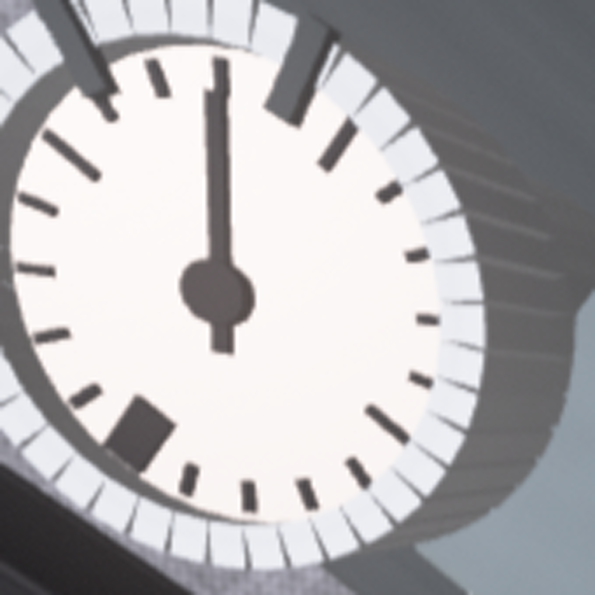

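View pics/t3.png

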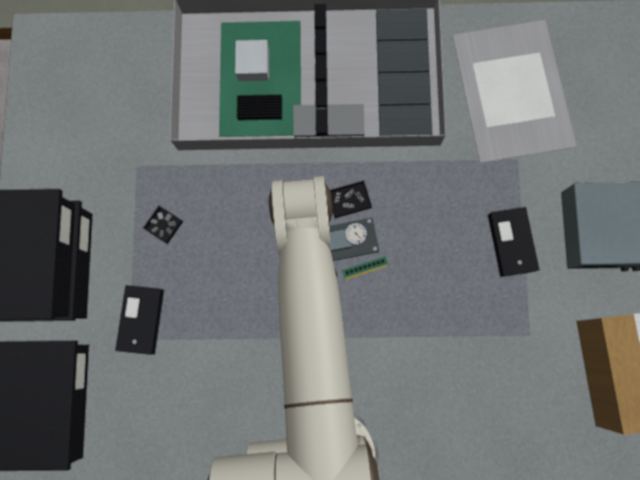

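The needle is at about the 8 mark, between the two clips, and has held for 0.55 s. The surroundings haven't moved. I'm handing it in.

Run:
```python
from h import *
c=load('w12'); Z=lambda x,y:((x+.5)/3.5-.5,(y+.5)/3.5-.5)
print(((10.6-ang(c,Z(223,351),Z(216,92))[0])%360)/18)
from workcell import job_done
print(job_done(),get_obs()['ee_pos'],get_obs()['time'])
```

```text
8.149500677819004
the job is handed in; nothing more can be done
the job is handed in; nothing more can be done
```

I turned the bezel about 66° clockwise to bring the zero bar under the needle. Then I pressed the plunger with the shut gripper and handed in at about 11.4 s while still holding it down.

- **Zero:** after letting go of the bezel, the bar measured 10.6° and the needle 10.5–10.9° about the vertical. While pressing, I compared the bezel only roughly. The marks gave 9.0° and 10.5° in an oblique view, which is within that view's error, and nothing touched the bezel again.
- **Travel:** the needle read 8.1 mm between the clips and the tip's height agreed, at about 8.1 mm. It stayed there for the 0.55 s I watched, with a vertical force of about 8 N.
- **Slip while holding:** one zero-shift call let the plunger rise to about 7 mm for a moment, and I pressed it back. No reading came near 12 mm.
- **Bystanders:** in the last pictures the bystanders in view were where they started. The arm hid the heatsink and screwdriver in the final top view, but an earlier side view showed them in place.

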